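Sweep the glaze test discs through the gate

ROBOT

A 6-joint arm with a two-finger parallel gripper is mounted at the origin on the work surface. World frame = base frame: x ahead of the robot, y to its left, z up, the work surface at z = 0. Lengths are in m, angles in rad, forces in N, time in s.
With the tool pointing down it reaches from about 0.35 to 0.975 m from the base axis. Payload 4.9 kg.
Tool frame: the origin (TCP) lies between the finger pads; the fingertips stand 19 mm ahead of it and the grasp point (between the pads) is the TCP; z points along the fingers, y is the line along which they close (so a half turn about z gives the same grasp; the last joint's range is limited). The gripper opens to 85 mm and grips with 20 to 120 N. Pads are 22 mm wide; open, the fingers measure 114 mm over their backs; the gripper's body (76 mm by 85 mm) begins 54 mm behind the grasp point. The pads swing forward as they close: fully open they stand 13 mm farther back than shut.
Start: joints at [-1.254, 0.053, 1.613, -0, 1.476, -0.119], TCP at [0.264, -0.567, 0.213] pointing down, gripper open.
Joint ranges: [-3.01, 3.01], [-1.01, 2.22], [0.06, 2.58], [-1.02, 4.17], [0.09, 2.62], [-3.14, 3.14]. Speed limits (rad/s): [2.57, 2.57, 3.14, 3.14, 3.14, 3.14].

INTERFACE

Orientations are given as a rotation vector (axis times angle).
In Python, from station import ctrl gives the robot as it stands. The module is installed in compiled form; this text tells all that it offers.
- The arm moves only by the tool servo_tool, never from a script. Its argument "increments" is a list that holds one entry, the list of rows, each a list of 5 numbers: the finger opening in cm, from 0 to 8.54, then the shift along the tool's x, y, z in cm, then the turn about the tool's z in degrees. A call has 1 to 5 rows; each row is the pose to reach, as a shift and turn from the pose commanded when the call began, along the tool's axes at that moment; what a row does not reach only later rows make up. A row lasts 1/10 s, in which the tool goes at most 50 mm and 8.59 degrees, less where a joint would pass 70% of its speed; a pose out of reach is approached as far as the arm can. A call with a gripper value outside its range is refused whole. The fingers move at their own pace and stop on an object; "newtons" is the grip in N (left out, the last holds). Time passes only in rows, so rows that repeat a pose let the fingers close. It gives the time, the measured TCP pose, the force, the opening and the grip force at its end, in the units of the state.
- ctrl.get_obs(): the state, without advancing time (a new reading comes with each control period).
- ctrl.get_image(name): name is "side" or "top"; returns a dict with "img" (420x560x3 uint8, red, green, blue), "fx", "fy", "cx", "cy" (pixels), "rvec" (rotation vector, rad) and "tvec" (3), from world to camera coordinates, as OpenCV has them. Camera axes: x right, y down, z forward; pixel columns grow to the right and rows downward; lengths in m; the calibration is good to about 2 mm. A picture is of the moment at which its call begins. There is no depth.
- ctrl.finish_job(): hands the job in; it is judged then, once.
The state is a dict: "t": time; "q": joint angles; "dq": joint speeds; "effort": joint torques, N m; "tool_pos": TCP position; "tool_rot": TCP orientation; "contact_force": force on the tool from outside, world axes, zero at the start; "wrist_torque": the same for the moment, N m; "opening": finger opening in m; "grip_force": force on a finger pad.
Only numpy, scipy, OpenCV 4.12 (cv2) and the standard library are available. Lean on these libraries where they do the work, as an engineer would, in place of code of your own. Each camera call takes 0.05 s, during which the arm holds its last target. There are 200 camera calls.

TASK

Clear the three round glaze test discs from the sorting board: push them with the fingertips, one at a time and in any order, through the narrow gate at the end of the funnel so that each drops into the slot behind it, the next leaving the deck only after the last one lies in the slot. Only slide the discs, never pick them up, and leave the little clay figure on the board, the jar, the bowl and the brush undisturbed.

Things in the scene. Friction and masses are not known exactly. Their poses are not given: they have to be found in the camera images.
- board: Fixed plywood box, 353 (x) by 266 mm (y). Origin at table level; z up, +x runs along its deck to the gate. Flat deck 60 mm above the table, x -162 to +100, y -125 to +125 mm. Dark rims and fences, 8 mm thick, stand 15 mm above the deck. Two fences form a 45 degree funnel, running from board (0, +-125) to (100, +-22) mm.
- gate (a point): Point on the deck's edge, in the middle of the gate: board x = 100, y = 0 mm, height 60 mm, axes as the board's. The gate is 44 mm wide, between two brass posts 12 mm thick and 18 mm tall, centres at board (104, +-28) mm. In the gate the deck ends in a sharp drop; a disc falls into the slot by itself once its centre is past this edge.
- slot (a point): Centre of the slot's floor: board x = 138, y = 0 mm, 6 mm above the table, axes as the board's. The slot is an open pit right behind the gate, board x 100 to 175 mm, y -40 to +40 mm, its grey floor 54 mm below the deck, its far rim 15 mm above the deck.
- disc_green: glaze test disc of fired clay, green with a buff rim, a flat cylinder 32 mm in diameter and 10 mm thick, about 20 g, loose, lying flat on the deck of the board. Origin at the centre of its underside, z up.
- disc_blue: glaze test disc of fired clay, blue with a buff rim, a flat cylinder 32 mm in diameter and 10 mm thick, about 20 g, loose, lying flat on the deck of the board. Origin at the centre of its underside, z up.
- disc_amber: glaze test disc of fired clay, orange-amber with a buff rim, a flat cylinder 32 mm in diameter and 10 mm thick, about 20 g, loose, lying flat on the deck of the board. Origin at the centre of its underside, z up.
- figure: Small grey clay figure, crouching, round foot 32 mm in diameter, 54 mm tall, loose, standing on the rear middle of the deck, far from the gate. Origin at the centre of its underside. To be left alone.
- jar: Green glass glaze jar with white cap, 60 mm in diameter, 80 mm tall, loose on the table. Origin at the centre of its underside. To be left alone.
- bowl: Cream clay bowl, 100 mm across the rim, 50 mm tall, loose on the table. Origin at the centre of its underside. To be left alone.
- brush: Wooden brush lying on the table, loose, handle along its -x. Origin under its middle. To be left alone.

How it is judged:
On the way, in this order (a step that is already met when the one before it is completed fails the run):
1. one disc lies in the slot, the other two still on the deck ((((z of disc_green in the frame of board below 0.05 m and x of disc_green in the frame of board between 0.095 and 0.18 m and y of disc_green in the frame of board between -0.045 and 0.045 m) and (z of disc_blue in the frame of board above 0.057 m and x of disc_blue in the frame of board below 0.1 m) and (z of disc_amber in the frame of board above 0.057 m and x of disc_amber in the frame of board below 0.1 m)) or ((z of disc_blue in the frame of board below 0.05 m and x of disc_blue in the frame of board between 0.095 and 0.18 m and y of disc_blue in the frame of board between -0.045 and 0.045 m) and (z of disc_green in the frame of board above 0.057 m and x of disc_green in the frame of board below 0.1 m) and (z of disc_amber in the frame of board above 0.057 m and x of disc_amber in the frame of board below 0.1 m)) or ((z of disc_amber in the frame of board below 0.05 m and x of disc_amber in the frame of board between 0.095 and 0.18 m and y of disc_amber in the frame of board between -0.045 and 0.045 m) and (z of disc_green in the frame of board above 0.057 m and x of disc_green in the frame of board below 0.1 m) and (z of disc_blue in the frame of board above 0.057 m and x of disc_blue in the frame of board below 0.1 m)))), for 0.2 s.
2. two discs lie in the slot, the last still on the deck ((((z of disc_green in the frame of board above 0.057 m and x of disc_green in the frame of board below 0.1 m) and (z of disc_blue in the frame of board below 0.05 m and x of disc_blue in the frame of board between 0.095 and 0.18 m and y of disc_blue in the frame of board between -0.045 and 0.045 m) and (z of disc_amber in the frame of board below 0.05 m and x of disc_amber in the frame of board between 0.095 and 0.18 m and y of disc_amber in the frame of board between -0.045 and 0.045 m)) or ((z of disc_blue in the frame of board above 0.057 m and x of disc_blue in the frame of board below 0.1 m) and (z of disc_green in the frame of board below 0.05 m and x of disc_green in the frame of board between 0.095 and 0.18 m and y of disc_green in the frame of board between -0.045 and 0.045 m) and (z of disc_amber in the frame of board below 0.05 m and x of disc_amber in the frame of board between 0.095 and 0.18 m and y of disc_amber in the frame of board between -0.045 and 0.045 m)) or ((z of disc_amber in the frame of board above 0.057 m and x of disc_amber in the frame of board below 0.1 m) and (z of disc_green in the frame of board below 0.05 m and x of disc_green in the frame of board between 0.095 and 0.18 m and y of disc_green in the frame of board between -0.045 and 0.045 m) and (z of disc_blue in the frame of board below 0.05 m and x of disc_blue in the frame of board between 0.095 and 0.18 m and y of disc_blue in the frame of board between -0.045 and 0.045 m)))), for 0.2 s.
3. all three discs lie in the slot (z of each of disc_green, disc_blue, disc_amber in the frame of board below 0.05 m and x of disc_green in the frame of board between 0.095 and 0.18 m and y of disc_green in the frame of board between -0.045 and 0.045 m and x of disc_blue in the frame of board between 0.095 and 0.18 m and y of disc_blue in the frame of board between -0.045 and 0.045 m and x of disc_amber in the frame of board between 0.095 and 0.18 m and y of disc_amber in the frame of board between -0.045 and 0.045 m), for 0.2 s.
At the end, for the whole second after the job is handed in: All three discs rest in the slot behind the gate (their origins at least 10 mm below the deck, inside the slot's walls), at rest; the figure has moved less than 12 mm, the jar and bowl less than 20 mm, the brush less than 25 mm, and figure, jar and bowl stand upright (all of step 3 and linear speed of each of disc_green, disc_blue, disc_amber below 0.03 m/s and distance of figure from where it was at the start of the episode below 0.012 m and distance of each of jar, bowl from where it was at the start of the episode below 0.02 m and distance of brush from where it was at the start of the episode below 0.025 m and angle between each of figure, jar, bowl's own z axis and vertical below 0.35 rad); the robot touches nothing.
It fails at once if a disc is lifted off the deck (more than 14 mm) (z of any of disc_green, disc_blue, disc_amber in the frame of board above 0.074 m).
It fails at once if the clay figure is shoved (more than 12 mm) or tipped (distance of figure from where it was at the start of the episode above 0.012 m or angle between figure's own z axis and vertical above 0.35 rad).
It fails at once if the glaze jar is shoved (more than 20 mm) or tipped (distance of jar from where it was at the start of the episode above 0.02 m or angle between jar's own z axis and vertical above 0.35 rad).
It fails at once if the bowl is shoved (more than 20 mm) or tipped (distance of bowl from where it was at the start of the episode above 0.02 m or angle between bowl's own z axis and vertical above 0.35 rad).
It fails at once if the brush is shoved (more than 25 mm) or tipped (distance of brush from where it was at the start of the episode above 0.025 m).
It also fails if it takes over 72 s, if anything falls off the work surface, if the arm or the gripper's body presses on something with over 40 N, if the wrist force passes 120 N, or if a joint passes its speed limit or range.

## Working session

There is one attempt and no reset: what is moved stays moved. The work goes in short steps, Python scripts to look and compute and a tool call to move; the robot and the scene stay as the last step left them, time stands still between calls to the robot, and variables do not carry over. Pictures are saved under pics/ and viewed, at most 10 in all, crops included, and the job is handed in when it is done.

Besides the shell and the picture viewer there is one more tool, called after ">>>" by a JSON object that holds its "api" and its "payload". servo_tool: Moves the arm, as the interface text tells. Its arguments: {"type":"object","properties":{"increments":{"type":"array"},"newtons":{"type":"number"}},"required":["increments"]}

```bash
mkdir -p pics
python3 - <<'E'
from station import ctrl
import cv2,numpy as np,pickle
o=ctrl.get_obs();print({k:np.round(o[k],4) for k in('t','tool_pos','tool_rot','opening')})
for n in('top','side'):
    d=ctrl.get_image(n);cv2.imwrite(f'pics/{n}0.png',d['img'][:,:,::-1]);pickle.dump(d,open(n+'.pkl','wb'))
    print(n,d['fx'],d['fy'],d['cx'],d['cy'],np.round(d['rvec'],4),np.round(d['tvec'],4))
E
```

```text
{'t': np.float64(0.0), 'tool_pos': array([ 0.2636, -0.566 ,  0.2118]), 'tool_rot': array([-3.0653e+00, -6.7870e-01,  3.0000e-04]), 'opening': np.float64(0.0853)}
top 518.7216754165446 518.7216754165446 281.6396307119394 210.12474665134394 [ 2.2134 -2.1595  0.0706] [-0.0219  0.4821  1.2599]
side 405.4954502300008 405.4954502300008 284.2257306478109 217.0333714506387 [ 0.7751 -2.5813  1.0917] [0.4044 0.2442 0.8173]
```

View pics/top0.png

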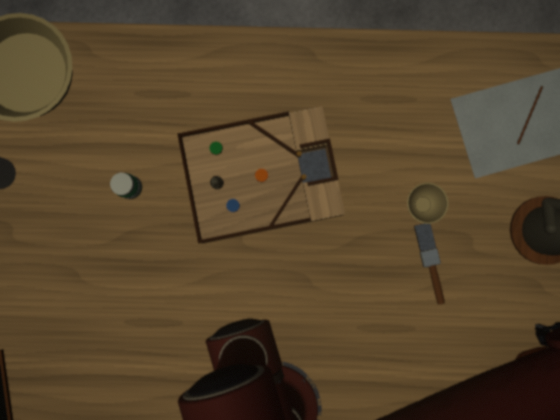

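View pics/side0.png

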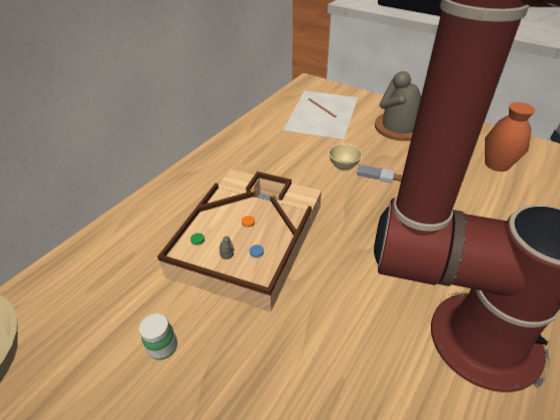

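The top view shows the board, with rear corners at (179,134) and (200,242) and the slot at about (318,165). Green is at (216,148), amber at (262,175), blue at (233,206) and the figure at (216,183). Next I'll fit the board pose and locate the discs.

```bash
cat > h.py <<'E'
import cv2,numpy as np,pickle
from scipy.optimize import least_squares
def P(d,X):
    K=np.array([[d['fx'],0,d['cx']],[0,d['fy'],d['cy']],[0,0,1]])
    return cv2.projectPoints(np.array(X,float).reshape(-1,1,3),np.array(d['rvec']),np.array(d['tvec']),K,None)[0].reshape(-1,2)
def back(d,uv,z):
    R=cv2.Rodrigues(np.array(d['rvec'],float))[0];c=-R.T@np.array(d['tvec'])
    r=R.T@np.array([(uv[0]-d['cx'])/d['fx'],(uv[1]-d['cy'])/d['fy'],1]);return (c+r*(z-c[2])/r[2])[:2]
def B2W(p,b):
    b=np.array(b,float).reshape(-1,3);c,s=np.cos(p[2]),np.sin(p[2])
    return np.c_[p[0]+c*b[:,0]-s*b[:,1],p[1]+s*b[:,0]+c*b[:,1],b[:,2]]
def W2B(p,w):
    c,s=np.cos(p[2]),np.sin(p[2]);dx,dy=w[0]-p[0],w[1]-p[1];return np.array([c*dx+s*dy,-s*dx+c*dy])
HSV={'green':((45,100,40),(85,255,255)),'blue':((100,110,40),(125,255,255)),'amber':((5,215,150),(14,255,255))}
def blob(img,n,box=None):
    h=cv2.cvtColor(img,cv2.COLOR_RGB2HSV);m=cv2.inRange(h,*HSV[n])
    if box is not None:
        k=np.zeros_like(m);cv2.fillConvexPoly(k,np.int32(box),255);m&=k
    k,l,s,c=cv2.connectedComponentsWithStats(m)
    if k<2:return None,0
    i=1+np.argmax(s[1:,4]);return c[i],s[i,4]
E
python3 - <<'E'
from h import *
d=pickle.load(open('top.pkl','rb'))
uv=np.array([[179,134],[200,242],[251,124],[273,225]])
b=[[-.170,.133,.075],[-.170,-.133,.075],[.0,.125,.075],[0,-.125,.075]]
f=least_squares(lambda p:(P(d,B2W(p,b))-uv).ravel(),[.6,0,-1.4]);p=f.x
print(p,f.fun.round(1))
t=np.zeros
for n in('top','side'):
    d=pickle.load(open(n+'.pkl','rb'));im=d['img'][:,:,::-1].copy()
    u0,v0=(170,100) if n=='top' else (155,165)
    box=P(d,B2W(p,[[-.17,-.13,.06],[-.17,.13,.06],[.18,.13,.06],[.18,-.13,.06]]))
    for c in HSV:
        q,a=blob(d['img'],c,box)
        if q is not None: print(n,c,q.round(1),a,'board mm',(1e3*W2B(p,back(d,q,.07))).round(1))
    S=4;cr=cv2.resize(im[v0:v0+145,u0:u0+190],None,fx=S,fy=S,interpolation=cv2.INTER_CUBIC)
    cr=cv2.convertScaleAbs(cr,alpha=1.5 if n=='top' else 1)
    def L(pts,col):
        q=(P(d,B2W(p,pts))-[u0,v0]+.5)*S;cv2.polylines(cr,[np.int32(q)],False,col,1)
    L([[-.17,-.133,.075],[-.17,.133,.075],[.0,.133,.075]],(255,255,0));L([[-.17,-.133,.075],[0,-.133,.075]],(255,255,0))
    L([[-.162,-.125,.06],[-.162,.125,.06]],(0,0,255))
    for s in(1,-1):
        L([[0,s*.125,.075],[.1,s*.022,.075]],(0,255,255));L([[.183,0,.075],[.183,s*.133,.06]],(255,0,255))
    L([[.175,.04,.075],[.175,-.04,.075]],(0,255,0));L([[.1,.022,.06],[.1,-.022,.06]],(0,255,0))
    cv2.imwrite(f'pics/{n}1.png',cr)
E
```

```text
[ 0.56342679  0.04042822 -1.34481346] [ 0.7 -0.7  1.   1.5 -0.3 -1.6 -1.4  0.6]
top green [215.5 147.5] 119 board mm [-93.7  83.7]
top blue [232.5 205. ] 83 board mm [-80.7 -58.8]
side green [197.  238.2] 117 board mm [-99.2  81.9]
side blue [256.  250.5] 107 board mm [-86.6 -59.6]
side amber [248.3 220.7] 61 board mm [-6.5 -4.6]
```

View pics/top1.png

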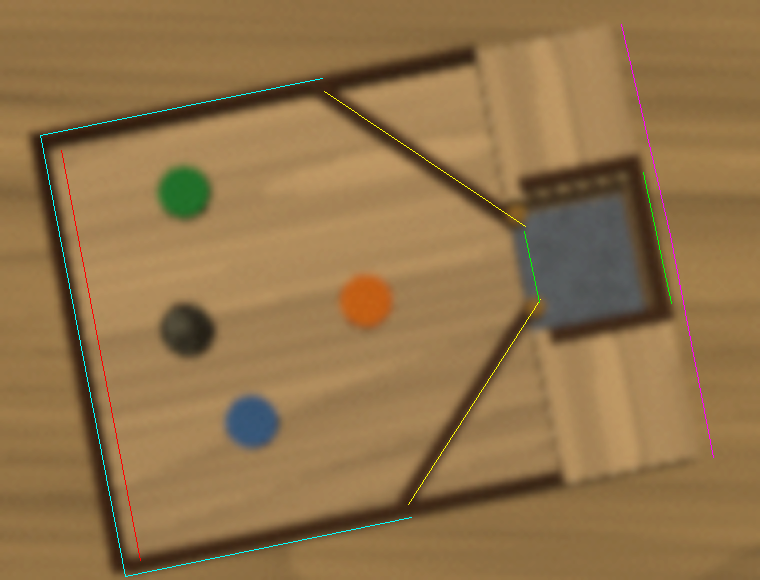

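View pics/side1.png

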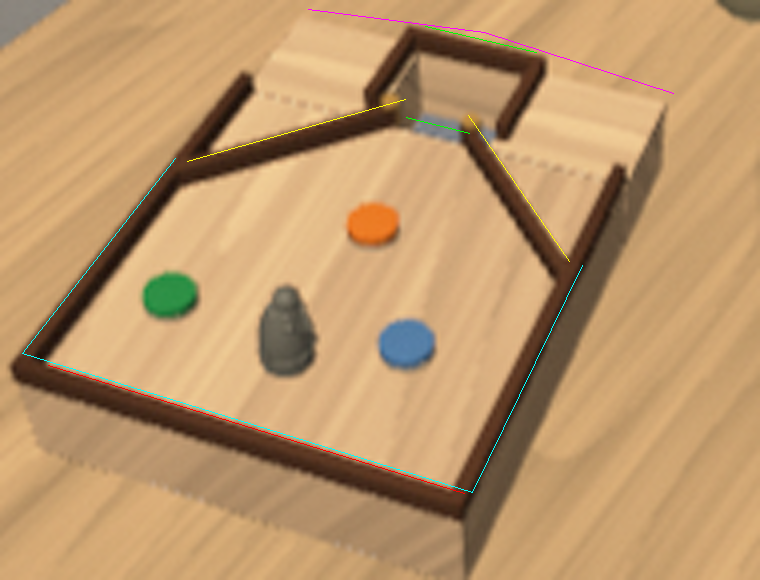

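The overlays show the fit is about 10 mm off: the box ends before the magenta line in both views. I'll refit on sharper corners in both views.

Run:
```python
from h import *
D={n:pickle.load(open(n+'.pkl','rb')) for n in('top','side')}
b=np.array([[-170,133,75],[-170,-133,75],[183,48,75],[183,-48,75]])/1e3
px={'top':[[31,135],[115,573],[637,155],[673,318]],'side':[[12,366],[462,517],[408,27],[545,60]]}
off={'top':(170,100),'side':(155,165)}
UV={n:np.array(px[n])/4+off[n]-.4 for n in px}
for ns in(['top'],['side'],['top','side']):
    f=least_squares(lambda p:np.concatenate([(P(D[n],B2W(p,b))-UV[n]).ravel() for n in ns]),[.56,.04,-1.34]);p=f.x;print(ns,p.round(4),f.fun.round(1))
np.save('board.npy',p)
HSV['fig']=((0,0,0),(180,140,60))
for n in D:
    d=D[n];dk=B2W(p,[[-.155,-.115,.06],[-.155,.115,.06],[0,.11,.06],[.09,.02,.06],[.09,-.02,.06],[0,-.11,.06]])
    HSV['amber']=((5,200,60),(14,255,255))
    for c in HSV:
        q,a=blob(d['img'],c,P(d,dk))
        if q is not None: print(n,c,q.round(1),a,'board mm',(1e3*W2B(p,back(d,q,.10 if c=='fig' else .07))).round(1))
    print(n,'outer of funnel start', P(d,B2W(p,[[0,.125,.075],[.1,.022,.075]])).round(0).tolist())
print('turn',np.degrees(2*np.arctan2(-.6787,-3.0653)+2*np.pi)%360-np.degrees(p[2]),'tcp in board mm',1e3*W2B(p,[.2636,-.566]))
```

```text
['top'] [ 0.5632  0.0478 -1.3472] [-0.7 -0.2 -0.7  0.6  1.   0.4  0.3 -0.8]
['side'] [ 0.5602  0.0531 -1.3472] [-0.9  1.   0.  -1.2  1.   0.3  0.1 -0.2]
['top', 'side'] [ 0.5623  0.0498 -1.3471] [-1.5  0.2 -1.6  0.9  0.1  0.8 -0.6 -0.5 -0.5 -0.3  0.1 -2.8  1.1 -0.6
  0.1 -1.1]
top green [215.5 147.5] 119 board mm [-84.5  82.5]
top blue [232.5 205. ] 83 board mm [-71.1 -60. ]
top amber [261.1 174.8] 105 board mm [ 8.8 -3. ]
top fig [216.6 182.3] 122 board mm [-94.7  -4. ]
top outer of funnel start [[247.0, 123.0], [297.0, 157.0]]
side green [197.  238.2] 117 board mm [-89.9  80.7]
side blue [256.  250.5] 107 board mm [-77.1 -60.8]
side amber [247.6 220.6] 95 board mm [ 2.6 -4.1]
side fig [232. 254.] 1 board mm [-127.1  -29.6]
side outer of funnel start [[199.0, 207.0], [254.0, 192.0]]
turn 102.15300220768442 tcp in board mm [ 534.23372819 -427.87341141]
```

>>> {"api": "servo_tool", "payload": {"increments": [[[2.0,3.57,-3.11,0,0],[2.0,7.13,-6.23,0,0],[2.0,10.7,-9.34,0,0],[2.0,14.27,-12.45,0,0],[2.0,17.83,-15.57,0,0]]]}}

```text
t: 0.6
tool_pos: [0.3599, -0.3482, 0.2124]
tool_rot: [-3.067, -0.678, 0.0]
contact_force: [1.1, 0.5, 0.7]
opening: 0.0202
grip_force: 0.0
```

>>> {"api": "servo_tool", "payload": {"increments": [[[2.0,3.57,-3.11,0,0],[2.0,7.13,-6.23,0,0],[2.0,10.7,-9.34,0,0],[2.0,14.27,-12.45,0,0],[2.0,17.83,-15.57,0,0]]]}}

```text
t: 1.1
tool_pos: [0.4558, -0.1318, 0.2127]
tool_rot: [-3.067, -0.679, 0.0]
contact_force: [-0.1, -1.1, 0.1]
opening: 0.0203
grip_force: 0.0
```

>>> {"api": "servo_tool", "payload": {"increments": [[[2.0,3.57,-3.11,0,0],[2.0,7.13,-6.23,0,0],[2.0,10.7,-9.34,0,0],[2.0,14.27,-12.45,0,0],[2.0,17.83,-15.57,0,0]]]}}

```text
t: 1.6
tool_pos: [0.5517, 0.0847, 0.2126]
tool_rot: [3.067, 0.68, -0.001]
contact_force: [-0.1, -1.3, 1.1]
opening: 0.0199
grip_force: 0.0
```

>>> {"api": "servo_tool", "payload": {"increments": [[[2.0,0,0,0,8.5],[2.0,0,0,0,17],[2.0,0,0,0,25.5],[2.0,0,0,0,34],[2.0,0,0,0,42.5]]]}}

```text
t: 2.1
tool_pos: [0.5512, 0.0828, 0.2123]
tool_rot: [3.103, -0.488, -0.002]
contact_force: [-0.4, 0.4, -0.4]
opening: 0.0202
grip_force: 0.0
```

>>> {"api": "servo_tool", "payload": {"increments": [[[2.0,0,0,0,8.5],[2.0,0,0,0,17],[2.0,0,0,0,25.5],[2.0,0,0,0,34],[2.0,0,0,0,42.5]]]}}

```text
t: 2.6
tool_pos: [0.5512, 0.0827, 0.2123]
tool_rot: [2.715, -1.58, -0.002]
contact_force: [0.2, -0.2, 0.8]
opening: 0.0199
grip_force: 0.0
```

>>> {"api": "servo_tool", "payload": {"increments": [[[2.0,0,0,0,8.5],[2.0,0,0,0,17.2],[2.0,0,0,0,17.2],[2.0,0,0,0,17.2]]]}}

```text
t: 3.0
tool_pos: [0.5513, 0.0827, 0.2126]
tool_rot: [2.457, -1.957, -0.001]
contact_force: [-1.0, 0.5, 0.6]
opening: 0.0199
grip_force: 0.0
```

>>> {"api": "servo_tool", "payload": {"increments": [[[2.0,0,0,4,0],[2.0,0,0,8,0],[2.0,0,0,10.5,0],[2.0,0,0,11.0,0],[2.0,0,0,11.0,0]]]}}

```text
t: 3.5
tool_pos: [0.551, 0.0827, 0.1023]
tool_rot: [2.455, -1.958, -0.002]
contact_force: [0.1, -0.2, 0.9]
opening: 0.0199
grip_force: 0.0
```

>>> {"api": "servo_tool", "payload": {"increments": [[[2.0,0,0,0.3,0],[2.0,0,0,0.6,0],[2.0,0,0,0.6,0]]]}}

```text
t: 3.8
tool_pos: [0.5523, 0.0827, 0.0981]
tool_rot: [-2.454, 1.96, -0.002]
contact_force: [-0.5, -1.1, 0.7]
opening: 0.0202
grip_force: 0.0
```

```bash
cat > look.py <<'E'
import sys
from h import *
from station import ctrl
p=np.load('board.npy');o=ctrl.get_obs()
print('t',round(float(o['t']),2),'tcp board mm',(1e3*W2B(p,o['tool_pos'])).round(1),'z',round(1e3*o['tool_pos'][2],1),'F',np.round(o['contact_force'],1))
HSV['amber']=((5,200,60),(14,255,255))
dk=B2W(p,[[-.155,-.115,.06],[-.155,.115,.06],[0,.12,.06],[.1,.03,.06],[.18,.04,.03],[.18,-.04,.03],[.1,-.03,.06],[0,-.12,.06]])
for n in('top','side'):
    d=ctrl.get_image(n)
    for c in HSV:
        q,a=blob(d['img'],c,P(d,dk))
        if q is not None: print(n,c,a,(1e3*W2B(p,back(d,q,.07))).round(1))
    if len(sys.argv)>1 and n in sys.argv[2:]:
        u0,v0=(170,100) if n=='top' else (155,145)
        cv2.imwrite(f'pics/{n}_{sys.argv[1]}.png',cv2.resize(d['img'][v0:v0+145,u0:u0+190,::-1],None,fx=4,fy=4,interpolation=cv2.INTER_CUBIC))
E
python3 look.py a side
```

```text
t 3.8 tcp board mm [-34.3  -2.5] z 98.1 F [-0.5 -1.1  0.7]
top blue 38 [-69.9 -53.7]
top amber 33 [15.6 -6.3]
side green 116 [-90.   80.5]
side blue 107 [-77.1 -60.8]
side amber 74 [ 1.6 -6.9]
```

View pics/side_a.png

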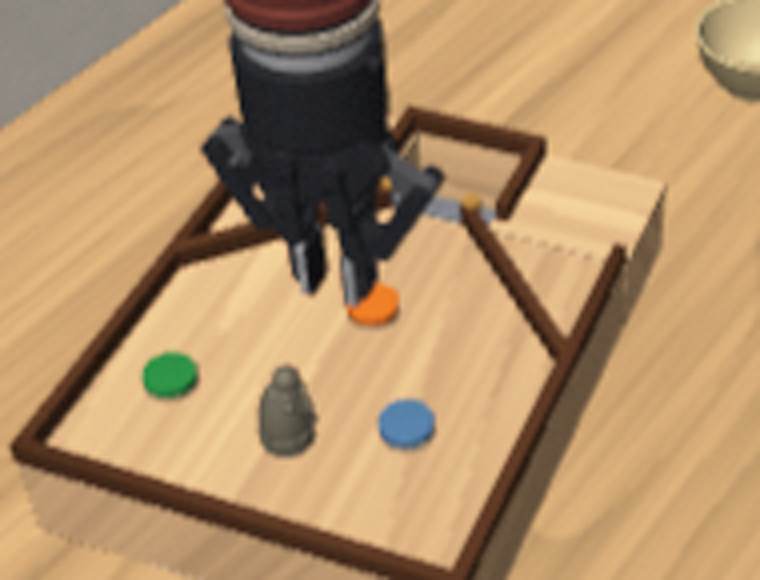

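Run:
```python
from h import *
p=np.load('board.npy');d=pickle.load(open('side.pkl','rb'))
for z in(.06,.065,.07,.08,.09):
    print(z,[((P(d,B2W(p,[[x,-.003+y,z]]))[0]-[155,145])*4).round(0).tolist() for x in(-.045,-.024) for y in(.017,-.017)])
```

```text
0.06 [[309.0, 361.0], [363.0, 376.0], [325.0, 337.0], [378.0, 351.0]]
0.065 [[309.0, 355.0], [362.0, 370.0], [324.0, 331.0], [377.0, 345.0]]
0.07 [[308.0, 349.0], [361.0, 364.0], [324.0, 325.0], [376.0, 339.0]]
0.08 [[306.0, 337.0], [360.0, 352.0], [322.0, 313.0], [375.0, 327.0]]
0.09 [[304.0, 325.0], [359.0, 340.0], [320.0, 300.0], [374.0, 315.0]]
```

The picture shows both fingertips ending near crop (310,292) and (350,303), above the deck and behind amber. I'll go down gently and feel for the deck.

>>> {"api": "servo_tool", "payload": {"increments": [[[2.0,0,0,0.2,0],[2.0,0,0,0.4,0],[2.0,0,0,0.6,0],[2.0,0,0,0.8,0],[2.0,0,0,0.8,0]]]}}

```text
t: 4.4
tool_pos: [0.5512, 0.0827, 0.0884]
tool_rot: [2.454, -1.96, -0.001]
contact_force: [0.1, -0.1, 0.1]
opening: 0.0202
grip_force: 0.0
```

>>> {"api": "servo_tool", "payload": {"increments": [[[2.0,0,0,0.1,0],[2.0,0,0,0.2,0],[2.0,0,0,0.3,0],[2.0,0,0,0.4,0],[2.0,0,0,0.4,0]]]}}

```text
t: 4.9
tool_pos: [0.5514, 0.0827, 0.0848]
tool_rot: [2.455, -1.96, -0.0]
contact_force: [-0.8, 0.7, -0.3]
opening: 0.0201
grip_force: 0.0
```

```bash
python3 look.py b side
```

```text
t 4.9 tcp board mm [-34.4  -3.3] z 84.8 F [-0.8  0.7 -0.3]
top blue 29 [-70.  -52.4]
top amber 29 [15.7 -7.7]
side green 115 [-89.9  80.7]
side blue 107 [-77.1 -60.8]
side amber 40 [  3.1 -11.4]
```

View pics/side_b.png

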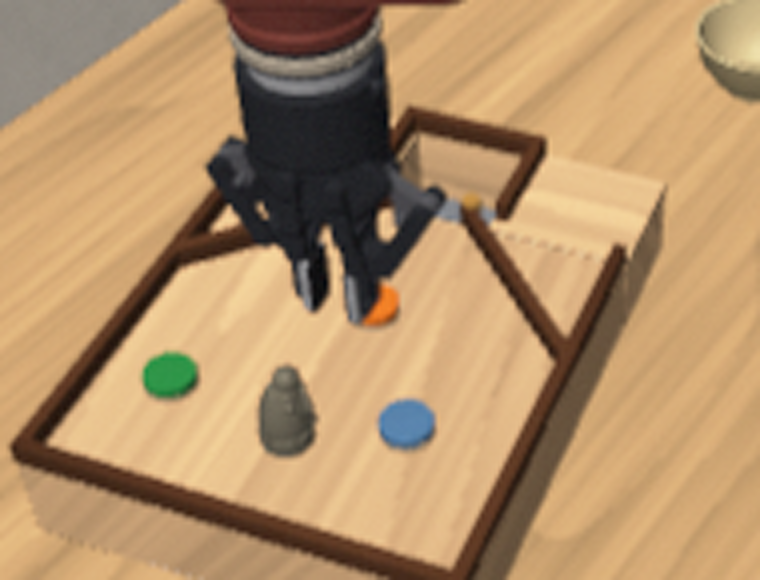

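The tips are now at crop (315,310) and (355,320), with no contact yet. I'll keep going down.

>>> {"api": "servo_tool", "payload": {"increments": [[[2.0,0,0,0.1,0],[2.0,0,0,0.2,0],[2.0,0,0,0.2,0]]]}}

```text
t: 5.3
tool_pos: [0.5514, 0.0827, 0.0828]
tool_rot: [2.454, -1.96, -0.0]
contact_force: [0.4, 0.9, 0.1]
opening: 0.0198
grip_force: 0.0
```

>>> {"api": "servo_tool", "payload": {"increments": [[[2.0,0,0,0.1,0],[2.0,0,0,0.2,0],[2.0,0,0,0.2,0]]]}}

```text
t: 5.6
tool_pos: [0.5514, 0.0827, 0.0808]
tool_rot: [2.454, -1.96, -0.001]
contact_force: [-0.2, 0.4, 0.7]
opening: 0.02
grip_force: 0.0
```

>>> {"api": "servo_tool", "payload": {"increments": [[[2.0,0,0,0.1,0],[2.0,0,0,0.2,0],[2.0,0,0,0.2,0]]]}}

```text
t: 5.9
tool_pos: [0.5514, 0.0827, 0.0788]
tool_rot: [2.455, -1.96, -0.0]
contact_force: [0.1, 0.5, 1.0]
opening: 0.0201
grip_force: 0.0
```

>>> {"api": "servo_tool", "payload": {"increments": [[[2.0,0,0,0.1,0],[2.0,0,0,0.1,0]]]}}

```text
t: 6.1
tool_pos: [0.5515, 0.0827, 0.0779]
tool_rot: [2.455, -1.961, -0.0]
contact_force: [-0.7, 0.6, 0.1]
opening: 0.0199
grip_force: 0.0
```

>>> {"api": "servo_tool", "payload": {"increments": [[[2.0,0,0,0.1,0],[2.0,0,0,0.1,0]]]}}

```text
t: 6.3
tool_pos: [0.5515, 0.0827, 0.0769]
tool_rot: [2.455, -1.961, -0.0]
contact_force: [0.7, 0.3, -1.0]
opening: 0.0201
grip_force: 0.0
```

```bash
python3 look.py c side
```

```text
t 6.3 tcp board mm [-34.4  -3.3] z 76.9 F [ 0.7  0.3 -1. ]
top blue 29 [-70.  -52.4]
top amber 22 [16.6 -7.4]
side green 118 [-90.1  80.7]
side blue 107 [-77.1 -60.8]
side amber 30 [  4.1 -12.5]
```

View pics/side_c.png

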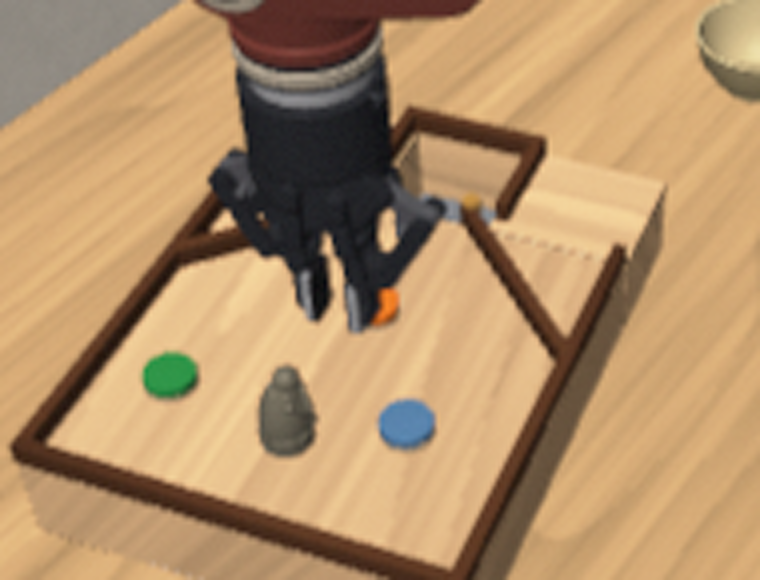

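Tips at crop (315,318) and (357,330), and the shadow gap suggests they are still above the deck. I'll go down 1 mm at a time.

>>> {"api": "servo_tool", "payload": {"increments": [[[2.0,0,0,0.1,0],[2.0,0,0,0.1,0]]]}}

```text
t: 6.6
tool_pos: [0.5515, 0.0827, 0.0759]
tool_rot: [2.455, -1.961, -0.0]
contact_force: [0.5, 0.1, -0.6]
opening: 0.02
grip_force: 0.0
```

>>> {"api": "servo_tool", "payload": {"increments": [[[2.0,0,0,0.1,0],[2.0,0,0,0.1,0]]]}}

```text
t: 6.8
tool_pos: [0.5514, 0.0827, 0.0748]
tool_rot: [2.455, -1.96, -0.0]
contact_force: [-0.4, -0.6, -0.2]
opening: 0.0199
grip_force: 0.0
```

>>> {"api": "servo_tool", "payload": {"increments": [[[2.0,0,0,0.1,0],[2.0,0,0,0.1,0]]]}}

```text
t: 7.0
tool_pos: [0.5514, 0.0827, 0.0738]
tool_rot: [2.455, -1.961, -0.0]
contact_force: [-0.4, 0.1, 0.1]
opening: 0.0202
grip_force: 0.0
```

>>> {"api": "servo_tool", "payload": {"increments": [[[2.0,0,0,0.1,0],[2.0,0,0,0.1,0]]]}}

```text
t: 7.2
tool_pos: [0.5515, 0.0827, 0.0729]
tool_rot: [2.455, -1.961, -0.0]
contact_force: [-0.1, -1.1, 0.6]
opening: 0.02
grip_force: 0.0
```

>>> {"api": "servo_tool", "payload": {"increments": [[[2.0,0,0,0.1,0],[2.0,0,0,0.1,0]]]}}

```text
t: 7.4
tool_pos: [0.5514, 0.0827, 0.0718]
tool_rot: [2.455, -1.961, -0.0]
contact_force: [-0.2, -0.3, -0.2]
opening: 0.0199
grip_force: 0.0
```

>>> {"api": "servo_tool", "payload": {"increments": [[[2.0,0,0,0.1,0],[2.0,0,0,0.1,0]]]}}

```text
t: 7.6
tool_pos: [0.5514, 0.0827, 0.0708]
tool_rot: [2.455, -1.961, -0.0]
contact_force: [-0.3, -0.2, -1.2]
opening: 0.02
grip_force: 0.0
```

```bash
python3 look.py d side
```

```text
t 7.6 tcp board mm [-34.4  -3.3] z 70.8 F [-0.3 -0.2 -1.2]
top blue 27 [-70.  -52.2]
top amber 20 [16.4 -8.4]
side green 116 [-90.   80.5]
side blue 107 [-77.1 -60.8]
side amber 19 [  3.2 -13.9]
```

View pics/side_d.png

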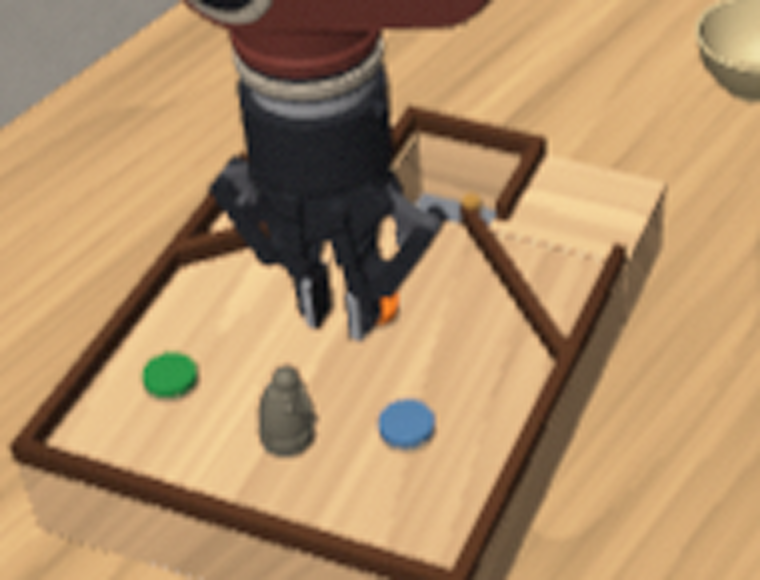

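The tips are now at crop (317,325) and (358,338), still short of the deck line. I'll keep descending under force watch.

>>> {"api": "servo_tool", "payload": {"increments": [[[2.0,0,0,0.1,0],[2.0,0,0,0.1,0]]]}}

```text
t: 7.9
tool_pos: [0.5515, 0.0827, 0.0699]
tool_rot: [2.455, -1.961, -0.0]
contact_force: [0.1, 0.1, -0.2]
opening: 0.0201
grip_force: 0.0
```

>>> {"api": "servo_tool", "payload": {"increments": [[[2.0,0,0,0.1,0],[2.0,0,0,0.1,0]]]}}

```text
t: 8.1
tool_pos: [0.5514, 0.0827, 0.0688]
tool_rot: [2.455, -1.961, -0.0]
contact_force: [-0.9, 0.5, 0.0]
opening: 0.0199
grip_force: 0.0
```

>>> {"api": "servo_tool", "payload": {"increments": [[[2.0,0,0,0.1,0],[2.0,0,0,0.1,0]]]}}

```text
t: 8.3
tool_pos: [0.5514, 0.0827, 0.0678]
tool_rot: [2.455, -1.961, -0.0]
contact_force: [0.4, -0.5, 0.4]
opening: 0.0201
grip_force: 0.0
```

>>> {"api": "servo_tool", "payload": {"increments": [[[2.0,0,0,0.1,0],[2.0,0,0,0.1,0]]]}}

```text
t: 8.5
tool_pos: [0.5514, 0.0827, 0.0668]
tool_rot: [2.455, -1.961, -0.0]
contact_force: [-0.3, -0.2, -0.1]
opening: 0.0199
grip_force: 0.0
```

>>> {"api": "servo_tool", "payload": {"increments": [[[2.0,0,0,0.1,0],[2.0,0,0,0.1,0]]]}}

```text
t: 8.7
tool_pos: [0.5514, 0.0827, 0.0658]
tool_rot: [2.455, -1.961, -0.0]
contact_force: [-0.3, -0.7, -0.0]
opening: 0.0201
grip_force: 0.0
```

>>> {"api": "servo_tool", "payload": {"increments": [[[2.0,0,0,0.1,0],[2.0,0,0,0.1,0]]]}}

```text
t: 8.9
tool_pos: [0.5515, 0.0827, 0.0649]
tool_rot: [2.455, -1.961, -0.0]
contact_force: [-2.1, -0.5, -0.2]
opening: 0.0198
grip_force: 0.0
```

>>> {"api": "servo_tool", "payload": {"increments": [[[2.0,0.5,0,0,0],[2.0,1.0,0,0,0],[2.0,1.5,0,0,0],[2.0,2.0,0,0,0],[2.0,2.5,0,0,0]]]}}

```text
t: 9.4
tool_pos: [0.5572, 0.0577, 0.065]
tool_rot: [2.454, -1.961, 0.0]
contact_force: [0.1, -1.1, 0.2]
opening: 0.0199
grip_force: 0.0
```

```bash
python3 look.py e side
```

```text
t 9.4 tcp board mm [-8.8 -3.2] z 65.0 F [ 0.1 -1.1  0.2]
top amber 2 [ 14.8 -14.3]
side green 116 [-89.8  80.8]
side blue 107 [-77.1 -60.8]
side amber 38 [-2.7  1.6]
```

View pics/side_e.png

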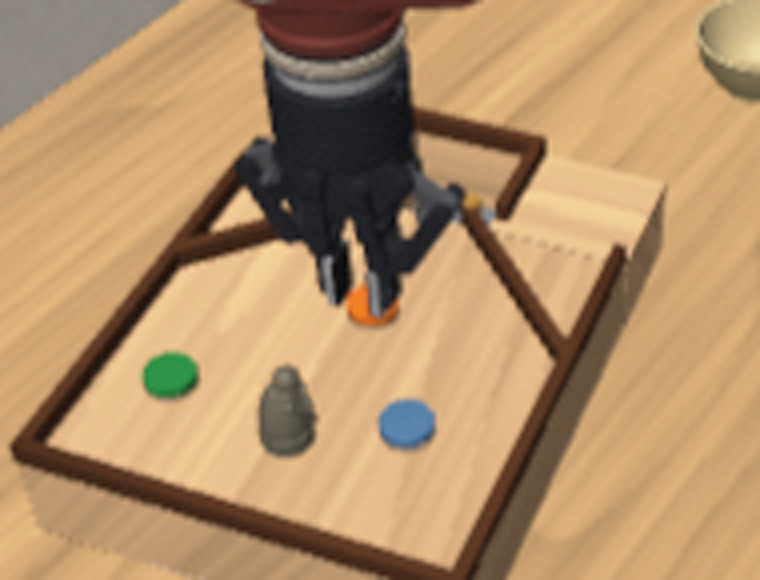

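The picture shows amber unmoved at crop (373,305), with the right fingertip (380,312) hanging over it. The tips are therefore about 10 to 20 mm higher than the stated geometry implies. I'll back off and go lower until I feel the deck.

>>> {"api": "servo_tool", "payload": {"increments": [[[2.0,-0.7,0,0,0],[2.0,-1.5,0,0,0],[2.0,-2.2,0,0,0],[2.0,-2.5,0,0,0],[2.0,-2.5,0,0,0]]]}}

```text
t: 10.0
tool_pos: [0.5513, 0.0835, 0.065]
tool_rot: [2.456, -1.959, -0.0]
contact_force: [-0.6, 0.2, -0.4]
opening: 0.0199
grip_force: 0.0
```

>>> {"api": "servo_tool", "payload": {"increments": [[[2.0,0,0,0.2,0],[2.0,0,0,0.4,0],[2.0,0,0,0.5,0],[2.0,0,0,0.5,0]]]}}

```text
t: 10.4
tool_pos: [0.5514, 0.0825, 0.0596]
tool_rot: [2.454, -1.961, -0.001]
contact_force: [-0.4, 0.2, 0.8]
opening: 0.0198
grip_force: 0.0
```

>>> {"api": "servo_tool", "payload": {"increments": [[[2.0,0,0,0.1,0],[2.0,0,0,0.2,0],[2.0,0,0,0.2,0]]]}}

```text
t: 10.7
tool_pos: [0.5515, 0.0826, 0.0578]
tool_rot: [2.454, -1.961, -0.0]
contact_force: [-0.6, 0.5, -0.2]
opening: 0.0202
grip_force: 0.0
```

Run:
```python
from h import *
from station import ctrl
o=ctrl.get_obs();print(o['tool_pos'].round(4),o['q'].round(3))
d=ctrl.get_image('side');g=cv2.cvtColor(d['img'],cv2.COLOR_RGB2GRAY)
np.set_printoptions(linewidth=250)
print(g[214:240,226:250])
```

```text
[0.5515 0.0826 0.0578] [ 0.015  0.042  1.896 -0.     1.204  2.934]
[[ 35  37  35  36  34  34  25  30  26  54 105 153 183  89  37  36  32  33  21  21  30  41  41  37]
 [ 73  37  33  37  35  33  25  27  23  32  45 116 197 147  49  34  34  33  26  23  32  44  43  43]
 [143  77  38  36  36  33  26  26  19  27  28 104 192 190 133  53  36  31  31  24  29  45  43  44]
 [176 102  38  36  34  33  23  21  25  28  23  77 161 200 180  86  35  31  32  27  28  43  42  43]
 [187 149  79  36  34  40  49  42  28  25  16  63 144 198 183 105  34  33  36  32  28  32  40  37]
 [199 196 153  56  48  95 124  78  26  22  19  61 143 198 188 123  35  35  33  31  30  30  35  35]
 [202 208 191  90  72 132 145  72  18  15  17  53 134 197 195 156  36  33  37  34  29  30  35  35]
 [204 209 193 108  75 131 121  37  16  16  14  36 123 200 197 166  47  37  35  36  32  26  37  38]
 [207 209 194 125  64 114 125  60  18  19  17  29 120 201 196 157  70  70  35  34  34  29  32  39]
 [209 207 195 142  56 105 128  72  17  19  18  15 115 205 202 169  95 112  66  45  35  34  31  39]
 [208 205 198 164  53  99 127  74  18  15  
[... 841 characters left out ...]
7 186]
 [202 201 202 201 201 199 202 205 209 202 192 188 183 184 187 190 174 121 125 113 136 182 188 184]
 [202 202 201 201 201 200 203 208 205 196 188 184 183 186 189 191 184 163 157 161 175 189 186 185]
 [189 188 200 200 200 202 206 208 200 190 186 183 185 188 190 189 188 188 190 194 191 187 185 185]
 [142 146 174 189 202 206 210 208 198 187 185 184 186 191 191 189 188 191 193 192 188 186 186 186]
 [110 104 110 153 203 208 210 207 193 186 184 185 189 191 190 187 188 192 193 191 186 185 186 190]
 [126 108  91 121 195 210 207 199 188 184 184 187 189 190 188 189 192 193 192 188 185 185 190 196]
 [131 110  92 100 169 209 203 190 185 185 186 190 191 189 187 190 193 193 190 187 185 186 193 197]]
```

The numbers put the tips at raw (233,230) and (244,233), about 5–15 mm above the deck line. I'll continue.

>>> {"api": "servo_tool", "payload": {"increments": [[[2.0,0,0,0.1,0],[2.0,0,0,0.2,0],[2.0,0,0,0.2,0]]]}}

```text
t: 11.05
tool_pos: [0.5514, 0.0827, 0.0558]
tool_rot: [2.455, -1.96, -0.0]
contact_force: [-0.3, -0.4, -0.5]
opening: 0.0199
grip_force: 0.0
```

>>> {"api": "servo_tool", "payload": {"increments": [[[2.0,0,0,0.1,0],[2.0,0,0,0.1,0]]]}}

```text
t: 11.25
tool_pos: [0.5514, 0.0827, 0.0549]
tool_rot: [2.455, -1.961, -0.0]
contact_force: [-0.4, -0.8, -0.5]
opening: 0.0201
grip_force: 0.0
```

>>> {"api": "servo_tool", "payload": {"increments": [[[2.0,0,0,0.1,0],[2.0,0,0,0.1,0]]]}}

```text
t: 11.45
tool_pos: [0.5514, 0.0827, 0.0538]
tool_rot: [2.455, -1.961, -0.0]
contact_force: [-0.0, -0.7, 0.4]
opening: 0.0197
grip_force: 0.0
```

>>> {"api": "servo_tool", "payload": {"increments": [[[2.0,0,0,0.1,0],[2.0,0,0,0.1,0]]]}}

```text
t: 11.65
tool_pos: [0.5514, 0.0827, 0.0528]
tool_rot: [2.455, -1.961, -0.0]
contact_force: [-0.3, -1.0, -0.3]
opening: 0.0202
grip_force: 0.0
```

>>> {"api": "servo_tool", "payload": {"increments": [[[2.0,0,0,0.1,0],[2.0,0,0,0.1,0]]]}}

```text
t: 11.85
tool_pos: [0.5514, 0.0827, 0.0518]
tool_rot: [2.455, -1.961, -0.0]
contact_force: [0.1, 0.1, -0.2]
opening: 0.0203
grip_force: 0.0
```

>>> {"api": "servo_tool", "payload": {"increments": [[[2.0,0,0,0.1,0],[2.0,0,0,0.1,0]]]}}

```text
t: 12.05
tool_pos: [0.5515, 0.0827, 0.0509]
tool_rot: [2.455, -1.961, -0.0]
contact_force: [-0.1, 0.7, 0.8]
opening: 0.0201
grip_force: 0.0
```

>>> {"api": "servo_tool", "payload": {"increments": [[[2.0,0,0,0.1,0],[2.0,0,0,0.1,0]]]}}

```text
t: 12.25
tool_pos: [0.5514, 0.0827, 0.0498]
tool_rot: [2.455, -1.96, -0.0]
contact_force: [-1.2, -0.0, 0.1]
opening: 0.0195
grip_force: 0.0
```

Run:
```python
from h import *
from station import ctrl
d=ctrl.get_image('side');g=cv2.cvtColor(d['img'],cv2.COLOR_RGB2GRAY)
np.set_printoptions(linewidth=250)
print(g[226:244,226:256])
```

```text
[[205 204 207 182  60  86 136 109  23  16  19  20  65 147 199 173 102 134  88  54  35  36  32  38  44  96 136 143 172 187]
 [204 206 205 185  91  81 140 122  21  15  18  15  77 156 194 172 112 137 119  61  37  34  26  22  56 130 187 184 185 192]
 [205 207 202 187 106  75 130 122  36  16  20  21  86 167 188 170 117 140 127  67  35  34  26  21  60 134 185 185 189 195]
 [207 204 202 195 151  92 114 124  48  15  15  29 101 175 186 168 111 130 128  77  35  35  29  23  53 124 185 187 193 196]
 [205 202 202 201 193 159 137 125  61  20  17  79 159 187 185 172 125 121 130  84  32  35  31  26  69 135 186 190 195 196]
 [203 203 204 201 201 195 164 127  73  19  43 122 189 185 183 176 139 114 130  90  37  32  35  49 113 171 187 194 196 194]
 [202 202 203 201 201 198 177 134  89  27  92 164 186 183 185 184 154 102 132 100  48  38  44  90 161 186 192 197 196 191]
 [202 203 202 201 202 201 197 172 135 123 159 188 185 184 187 190 171 104 132 100  52  34  67 137 184 189 194 196 194 189]
 [203 202 201 202 201 201 204 202 182 179 190 185 184 186 188 191 172 106 132 106  66  75 114 172 188 193 196 196 19
[... 414 characters left out ...]
184 185 188 192 189 189 188 191 193 192 188 185 185 189 195 198 193 189 190 191 195]
 [131 111  91 101 169 210 203 191 185 184 186 190 191 190 188 190 192 194 190 187 185 187 193 196 195 192 191 190 194 199]
 [120 106  87  80 131 185 194 186 184 185 188 191 191 189 190 193 194 191 188 186 186 189 194 198 193 189 189 192 196 202]
 [ 98  88  74  74 108 149 188 185 185 188 190 190 189 188 191 194 193 190 186 185 188 193 196 195 191 188 190 194 199 206]
 [ 86  84  78  80 111 140 185 185 186 189 191 190 188 191 192 195 190 186 186 185 193 196 196 195 190 188 191 197 201 207]
 [108  94  84  80  98 116 165 186 188 191 192 190 189 192 194 192 189 186 185 189 195 198 194 191 188 189 193 202 205 207]]
```

The tips are now at raw (234,233) and (246,236), essentially at the deck line. I'll test a push on amber.

>>> {"api": "servo_tool", "payload": {"increments": [[[2.0,0.6,0,0,0],[2.0,1.2,0,0,0],[2.0,1.8,0,0,0],[2.0,2.4,0,0,0],[2.0,3.0,0,0,0]]]}}

```text
t: 12.8
tool_pos: [0.5584, 0.0528, 0.0501]
tool_rot: [-2.454, 1.961, -0.0]
contact_force: [0.3, -0.7, -0.3]
opening: 0.0201
grip_force: 0.1
```

```bash
python3 look.py
```

```text
t 12.8 tcp board mm [-3.7 -3.2] z 50.1 F [ 0.3 -0.7 -0.3]
top green 30 [-93.2  86.4]
top amber 2 [ 21.8 -15.7]
side green 117 [-89.9  80.7]
side blue 107 [-77.1 -60.8]
side amber 21 [9.6 4.4]
```

Amber moves with the fingers. I'll push it on to the gate.

>>> {"api": "servo_tool", "payload": {"increments": [[[2.0,1,-0.1,0,0],[2.0,2,-0.2,0,0],[2.0,3,-0.3,0,0],[2.0,4,-0.3,0,0],[2.0,5,-0.3,0,0]]]}}

```text
t: 13.4
tool_pos: [0.5724, 0.0043, 0.05]
tool_rot: [2.454, -1.961, 0.0]
contact_force: [-0.3, -0.3, -0.2]
opening: 0.0199
grip_force: 0.1
```

```bash
python3 look.py f side
```

```text
t 13.4 tcp board mm [46.6 -0.3] z 50.0 F [-0.3 -0.3 -0.2]
top green 120 [-84.6  82.6]
top blue 20 [-78.9 -57.8]
side green 116 [-90.   80.5]
side blue 107 [-77.1 -60.8]
side amber 16 [60.7  7. ]
```

View pics/side_f.png

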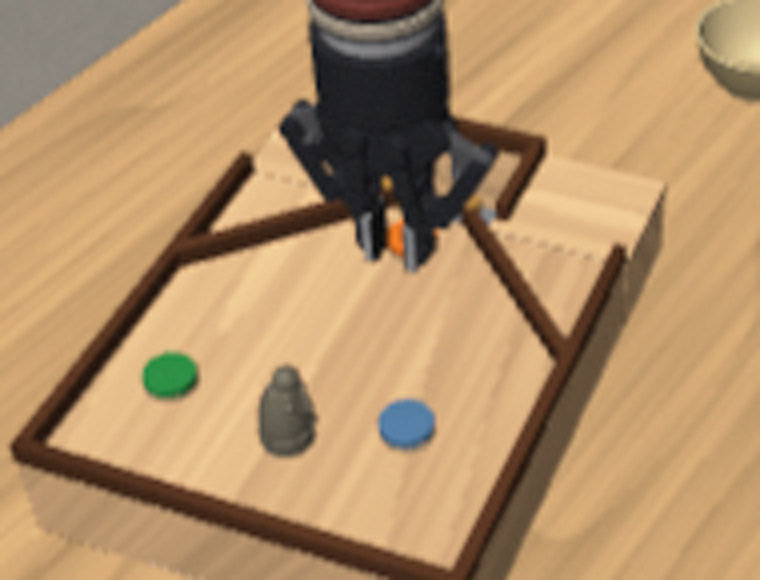

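The picture shows amber held between the tips at crop (405,238), in line with the middle of the gate at (430,194). I'm pushing it through.

>>> {"api": "servo_tool", "payload": {"increments": [[[2.0,0.8,0,0,0],[2.0,1.6,0,0,0],[2.0,2.4,0,0,0],[2.0,3.0,0,0,0],[2.0,3.4,0,0,0]]]}}

```text
t: 14.0
tool_pos: [0.5798, -0.0285, 0.05]
tool_rot: [-2.454, 1.961, -0.0]
contact_force: [0.7, 0.8, -0.1]
opening: 0.0201
grip_force: 0.1
```

```bash
python3 look.py
```

```text
t 14.0 tcp board mm [80.2 -0.3] z 50.0 F [ 0.7  0.8 -0.1]
top green 120 [-84.6  82.6]
top blue 85 [-71.1 -60. ]
side green 117 [-90.1  80.6]
side blue 107 [-77.1 -60.8]
side amber 24 [93.8  6.7]
```

>>> {"api": "servo_tool", "payload": {"increments": [[[2.0,0.3,0,0,0],[2.0,0.6,0,0,0],[2.0,0.8,0,0,0],[2.0,0.8,0,0,0]]]}}

```text
t: 14.5
tool_pos: [0.5815, -0.0358, 0.05]
tool_rot: [2.455, -1.961, -0.0]
contact_force: [0.3, 0.4, -0.2]
opening: 0.0202
grip_force: 0.0
```

```bash
python3 look.py
```

```text
t 14.5 tcp board mm [87.8 -0.3] z 50.0 F [ 0.3  0.4 -0.2]
top green 119 [-84.5  82.5]
top blue 84 [-71.1 -60.1]
top amber 25 [127.4 -16.2]
side green 117 [-89.9  80.7]
side blue 107 [-77.1 -60.8]
```

Amber is in the slot: the top view sees it at x≈127 and the side view no longer does. Next is blue.

>>> {"api": "servo_tool", "payload": {"increments": [[[2.0,0,0,-4,0],[2.0,0,0,-7,0]]]}}

```text
t: 14.8
tool_pos: [0.581, -0.0354, 0.1205]
tool_rot: [2.454, -1.96, -0.002]
contact_force: [1.3, 0.0, -0.0]
opening: 0.02
grip_force: 0.0
```

>>> {"api": "servo_tool", "payload": {"increments": [[[2.0,-4.5,3,0,0],[2.0,-9,6.2,0,0],[2.0,-13.5,6.2,0,0],[2.0,-18,6.2,0,0],[2.0,-20,6.2,0,0]]]}}

```text
t: 15.3
tool_pos: [0.4752, 0.1487, 0.1201]
tool_rot: [-2.457, 1.956, 0.001]
contact_force: [0.6, -0.8, -0.0]
opening: 0.0201
grip_force: 0.0
```

>>> {"api": "servo_tool", "payload": {"increments": [[[2.0,0,0,0,0],[2.0,0,0,2.5,0],[2.0,0,0,5,0],[2.0,0,0,6.5,0],[2.0,0,0,6.5,0]]]}}

```text
t: 15.8
tool_pos: [0.4749, 0.1446, 0.0523]
tool_rot: [2.451, -1.959, -0.006]
contact_force: [0.2, 0.3, 0.1]
opening: 0.0198
grip_force: 0.0
```

```bash
python3 look.py
```

```text
t 15.8 tcp board mm [-111.8  -64.2] z 52.3 F [0.2 0.3 0.1]
top green 120 [-84.6  82.6]
top blue 35 [-65.3 -62.5]
top amber 93 [128.9  -7.7]
side green 117 [-89.9  80.7]
side blue 9 [-83.4 -50.5]
```

>>> {"api": "servo_tool", "payload": {"increments": [[[2.0,0,0,0.5,0],[2.0,0.6,0,0.5,0],[2.0,1.2,0,0.5,0],[2.0,1.8,0,0.5,0],[2.0,2.4,0,0.5,0]]]}}

```text
t: 16.4
tool_pos: [0.4825, 0.1217, 0.0504]
tool_rot: [-2.454, 1.961, -0.001]
contact_force: [0.2, -0.9, 0.3]
opening: 0.0202
grip_force: 0.1
```

>>> {"api": "servo_tool", "payload": {"increments": [[[2.0,0.8,-0.4,0,0],[2.0,1.6,-0.8,0,0],[2.0,2.4,-1.2,0,0],[2.0,3.2,-1.6,0,0],[2.0,4.0,-2.0,0,0]]]}}

```text
t: 16.9
tool_pos: [0.511, 0.0871, 0.05]
tool_rot: [-2.455, 1.961, 0.0]
contact_force: [0.3, 1.1, 0.8]
opening: 0.0201
grip_force: 0.3
```

```bash
python3 look.py
```

```text
t 16.9 tcp board mm [-47.7 -41.8] z 50.0 F [0.3 1.1 0.8]
top green 119 [-84.5  82.5]
top amber 92 [128.8  -7.8]
side green 117 [-90.   80.8]
side blue 28 [-32.7 -33.7]
```

Blue is tracking in the notch just as amber did. Continuing.

>>> {"api": "servo_tool", "payload": {"increments": [[[2.0,0.9,-0.42,0,0],[2.0,1.8,-0.84,0,0],[2.0,2.7,-1.26,0,0],[2.0,3.6,-1.68,0,0],[2.0,4.5,-2.1,0,0]]]}}

```text
t: 17.5
tool_pos: [0.5414, 0.0477, 0.05]
tool_rot: [2.455, -1.961, 0.0]
contact_force: [-0.0, -1.1, 0.1]
opening: 0.0201
grip_force: 0.1
```

>>> {"api": "servo_tool", "payload": {"increments": [[[2.0,0.9,-0.42,0,0],[2.0,1.8,-0.84,0,0],[2.0,2.7,-1.26,0,0],[2.0,3.6,-1.68,0,0],[2.0,4.5,-2.1,0,0]]]}}

```text
t: 18.0
tool_pos: [0.5718, 0.0086, 0.05]
tool_rot: [-2.455, 1.961, 0.0]
contact_force: [0.1, 0.6, -0.1]
opening: 0.0202
grip_force: 0.1
```

```bash
python3 look.py
```

```text
t 18.0 tcp board mm [42.4  0.1] z 50.0 F [ 0.1  0.6 -0.1]
top green 120 [-84.6  82.6]
top amber 97 [128.5  -7.4]
side green 118 [-90.1  80.7]
side blue 15 [57.1  8.1]
```

>>> {"api": "servo_tool", "payload": {"increments": [[[2.0,0.8,0,0,0],[2.0,1.6,0,0,0],[2.0,2.4,0,0,0],[2.0,3.2,0,0,0],[2.0,3.8,0,0,0]]]}}

```text
t: 18.6
tool_pos: [0.5798, -0.0287, 0.05]
tool_rot: [2.454, -1.961, 0.0]
contact_force: [-0.4, -0.1, 0.1]
opening: 0.0197
grip_force: 0.2
```

>>> {"api": "servo_tool", "payload": {"increments": [[[2.0,0.4,0,0,0],[2.0,0.7,0,0,0],[2.0,0.7,0,0,0],[2.0,0.7,0,0,0]]]}}

```text
t: 19.0
tool_pos: [0.5813, -0.0346, 0.0501]
tool_rot: [-2.455, 1.96, -0.0]
contact_force: [0.6, 0.5, 1.1]
opening: 0.0203
grip_force: 0.5
```

```bash
python3 look.py
```

```text
t 19.0 tcp board mm [86.6 -0.2] z 50.1 F [0.6 0.5 1.1]
top green 120 [-84.6  82.6]
top amber 26 [126.6 -15.7]
side green 118 [-90.1  80.7]
side blue 20 [98.4  5.5]
```

>>> {"api": "servo_tool", "payload": {"increments": [[[2.0,0.2,0,0,0],[2.0,0.4,0,0,0],[2.0,0.4,0,0,0]]]}}

```text
t: 19.4
tool_pos: [0.582, -0.0388, 0.0498]
tool_rot: [2.454, -1.961, -0.0]
contact_force: [-1.0, -0.8, -0.1]
opening: 0.0203
grip_force: 0.0
```

```bash
python3 look.py
```

```text
t 19.4 tcp board mm [90.8 -0.4] z 49.8 F [-1.  -0.8 -0.1]
top green 120 [-84.6  82.6]
top amber 26 [130.2 -16.3]
side green 117 [-89.9  80.7]
```

Blue has dropped. Now green.

>>> {"api": "servo_tool", "payload": {"increments": [[[2.0,0,0,-4,0],[2.0,0,0,-7,0]]]}}

```text
t: 19.7
tool_pos: [0.5814, -0.0385, 0.1201]
tool_rot: [2.454, -1.96, -0.003]
contact_force: [0.8, -0.2, 0.6]
opening: 0.0199
grip_force: 0.0
```

>>> {"api": "servo_tool", "payload": {"increments": [[[2.0,-4,-2.8,0,0],[2.0,-8,-5.6,0,0],[2.0,-12,-8.4,0,0],[2.0,-16.5,-8.4,0,0],[2.0,-21,-8.4,0,0]]]}}

```text
t: 20.2
tool_pos: [0.6174, 0.1865, 0.1194]
tool_rot: [2.454, -1.961, -0.001]
contact_force: [0.6, 0.6, -0.5]
opening: 0.0199
grip_force: 0.0
```

>>> {"api": "servo_tool", "payload": {"increments": [[[2.0,0,0,0,0],[2.0,0,0,2.5,0],[2.0,0,0,5,0],[2.0,0,0,6.5,0],[2.0,0,0,6.5,0]]]}}

```text
t: 20.7
tool_pos: [0.6153, 0.1838, 0.0515]
tool_rot: [2.45, -1.958, -0.006]
contact_force: [-0.6, 1.0, -0.0]
opening: 0.0199
grip_force: 0.0
```

```bash
python3 look.py
```

```text
t 20.7 tcp board mm [-118.8   81.4] z 51.5 F [-0.6  1.  -0. ]
top green 85 [-80.9  82. ]
top blue 60 [113.1  -7.1]
top amber 46 [134.4  -7.6]
side green 19 [-90.6  69. ]
```

>>> {"api": "servo_tool", "payload": {"increments": [[[2.0,0,0,0.5,0],[2.0,0.6,0,0.5,0],[2.0,1.2,0,0.5,0],[2.0,1.9,0,0.5,0],[2.0,2.6,0,0.5,0]]]}}

```text
t: 21.3
tool_pos: [0.6238, 0.1588, 0.0505]
tool_rot: [-2.454, 1.961, -0.001]
contact_force: [-0.0, 0.1, 0.7]
opening: 0.0201
grip_force: 0.3
```

>>> {"api": "servo_tool", "payload": {"increments": [[[2.0,0.9,0.5,0,0],[2.0,1.8,1.0,0,0],[2.0,2.7,1.5,0,0],[2.0,3.6,2.0,0,0],[2.0,4.5,2.5,0,0]]]}}

```text
t: 21.8
tool_pos: [0.6087, 0.1092, 0.0502]
tool_rot: [-2.454, 1.961, -0.0]
contact_force: [0.8, 0.9, 1.3]
opening: 0.02
grip_force: 0.6
```

```bash
python3 look.py
```

```text
t 21.8 tcp board mm [-47.6  58.4] z 50.2 F [0.8 0.9 1.3]
top blue 60 [113.1  -7.1]
top amber 46 [134.4  -7.6]
side green 17 [-35.   66.5]
```

>>> {"api": "servo_tool", "payload": {"increments": [[[2.0,0.96,0.59,0,0],[2.0,1.92,1.18,0,0],[2.0,2.88,1.77,0,0],[2.0,3.84,2.36,0,0],[2.0,4.8,2.95,0,0]]]}}

```text
t: 22.4
tool_pos: [0.5903, 0.0557, 0.0499]
tool_rot: [2.454, -1.961, -0.0]
contact_force: [-0.3, 0.7, 0.4]
opening: 0.0201
grip_force: 0.2
```

>>> {"api": "servo_tool", "payload": {"increments": [[[2.0,0.96,0.59,0,0],[2.0,1.92,1.18,0,0],[2.0,2.88,1.77,0,0],[2.0,3.84,2.36,0,0],[2.0,4.8,2.95,0,0]]]}}

```text
t: 22.9
tool_pos: [0.5723, 0.0025, 0.05]
tool_rot: [-2.455, 1.961, -0.0]
contact_force: [0.0, -0.1, -1.0]
opening: 0.0199
grip_force: 0.2
```

```bash
python3 look.py
```

```text
t 22.9 tcp board mm [48.4 -0.8] z 50.0 F [ 0.  -0.1 -1. ]
top blue 6 [117.7 -14.8]
top amber 48 [134.4  -7.9]
side green 29 [61.8  5.5]
```

>>> {"api": "servo_tool", "payload": {"increments": [[[2.0,0.8,-0.05,0,0],[2.0,1.6,-0.05,0,0],[2.0,2.4,-0.05,0,0],[2.0,3.2,-0.05,0,0],[2.0,3.7,-0.05,0,0]]]}}

```text
t: 23.5
tool_pos: [0.5817, -0.0334, 0.0501]
tool_rot: [-2.454, 1.961, -0.0]
contact_force: [0.3, 0.6, 1.6]
opening: 0.0201
grip_force: 0.6
```

>>> {"api": "servo_tool", "payload": {"increments": [[[2.0,0.3,0,0,0],[2.0,0.6,0,0,0],[2.0,0.6,0,0,0],[2.0,0.6,0,0,0]]]}}

```text
t: 23.9
tool_pos: [0.5823, -0.0384, 0.0497]
tool_rot: [2.455, -1.96, -0.001]
contact_force: [-0.3, 0.2, 0.4]
opening: 0.0199
grip_force: 0.0
```

```bash
python3 look.py
```

```text
t 23.9 tcp board mm [90.5 -0. ] z 49.7 F [-0.3  0.2  0.4]
top amber 17 [132.6 -17. ]
```

Green has left the deck. I'll raise the tool, back off, and check the slot.

>>> {"api": "servo_tool", "payload": {"increments": [[[2.0,-1,0,0,0],[2.0,-1,0,-4,0],[2.0,-2,0,-9,0],[2.0,-5,0,-11,0],[2.0,-10,0,-11,0]]]}}

```text
t: 24.5
tool_pos: [0.5637, 0.059, 0.1659]
tool_rot: [-2.447, 1.961, -0.013]
contact_force: [1.1, 0.5, 0.3]
opening: 0.02
grip_force: 0.0
```

>>> {"api": "servo_tool", "payload": {"increments": [[[2.0,0,0,0,0],[2.0,0,0,0,0],[2.0,0,0,0,0],[2.0,0,0,0,0],[2.0,0,0,0,0]]]}}

```text
t: 25.0
tool_pos: [0.5605, 0.0582, 0.1595]
tool_rot: [2.453, -1.962, -0.001]
contact_force: [-0.1, 1.0, -1.0]
opening: 0.0198
grip_force: 0.0
```

```bash
python3 look.py
python3 - <<'E'
from h import *
from station import ctrl
p=np.load('board.npy');d=ctrl.get_image('top');HSV['amber']=((5,200,60),(14,255,255))
dk=P(d,B2W(p,[[.09,.05,.06],[.19,.05,.06],[.19,-.05,.06],[.09,-.05,.06]]))
for c in HSV:
    q,a=blob(d['img'],c,dk)
    if q is not None:print(c,a,[(1e3*W2B(p,back(d,q,z))).round(0).tolist() for z in(.016,.036)])
E
```

```text
t 25.0 tcp board mm [-8.5  0.1] z 159.5 F [-0.1  1.  -1. ]
top green 27 [110.6  -3.5]
top blue 20 [118.4  -7.2]
top amber 47 [134.5  -7.5]
side green 2 [ 91.8 -15.7]
green 26 [[115.0, 4.0], [113.0, 1.0]]
blue 19 [[123.0, 1.0], [121.0, -2.0]]
amber 47 [[139.0, -0.0], [138.0, -3.0]]
```

Run:
```python
from h import *
from station import ctrl
p=np.load('board.npy')
for n in('side','top'):
    d=ctrl.get_image(n);h=cv2.cvtColor(d['img'],cv2.COLOR_RGB2HSV)
    c=P(d,B2W(p,[[.12,0,.04]]))[0];u,v=int(c[0]),int(c[1])
    for nm,lo,hi in(('green',(40,70,20),(90,255,255)),('blue',(98,110,20),(125,255,255))):
        m=cv2.inRange(h,lo,hi)[v-25:v+25,u-25:u+25];ys,xs=np.nonzero(m)
        if len(xs)==0:print(n,nm,0);continue
        q=(xs.mean()+u-25,ys.mean()+v-25)
        print(n,nm,len(xs),'px',np.round(q,1),'ext',np.ptp(xs)+1,np.ptp(ys)+1,[(z,(1e3*W2B(p,back(d,q,z/1e3))).round(0).tolist()) for z in(20,30,40,50,60)])
```

```text
side green 11 px [264.7 197.9] ext 6 3 [(20, [144.0, 13.0]), (30, [134.0, 9.0]), (40, [123.0, 4.0]), (50, [113.0, -1.0]), (60, [103.0, -6.0])]
side blue 0
top green 39 px [303.2 166.7] ext 5 11 [(20, [114.0, 3.0]), (30, [113.0, 2.0]), (40, [112.0, 1.0]), (50, [112.0, -1.0]), (60, [111.0, -2.0])]
top blue 23 px [306.7 167.2] ext 4 9 [(20, [122.0, 0.0]), (30, [121.0, -1.0]), (40, [120.0, -2.0]), (50, [120.0, -4.0]), (60, [119.0, -5.0])]
```

Triangulated, green's upper edge is at about z 50 mm. It leans steeply, so its centre is near 37 mm, and all three discs lie in the slot. I'm handing in.

```bash
python3 -c "
from station import ctrl
print(ctrl.finish_job())"
```

```text
the job is handed in; nothing more can be done
None
```

I pushed the discs through the gate one at a time (amber, blue, then green) and handed the job in at about 25 s. The last camera readings put all three in the slot, green leaning with its centre at an estimated 37 mm against the 50 mm limit. I did not re-measure the figure, jar, bowl or brush before handing in, and the judging gave no result.

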